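Locate and clamp a connector in the wiring fixture by pushing

ROBOT

A 7-joint arm with a two-finger parallel gripper is mounted at the origin on the work surface. World frame = base frame: x ahead of the robot, y to its left, z up, the work surface at z = 0. Lengths are in mm, angles in rad, forces in N, time in s.
With the tool pointing down it reaches from about 400 to 850 mm from the base axis. Payload 10.4 kg.
Tool frame: the origin (TCP) lies midway between the tips of the shut fingers; the grasp point (between the pads) lies 19 mm behind it (pinch_z is the distance from the TCP to the grasp point, in mm); z points along the fingers, y is the direction in which the jaws open and shut (so a half turn about z gives the same grasp; the last joint's range is limited). The gripper opens to 87 mm and grips with 3 to 60 N. Pads are 19 mm wide; open, the fingers measure 117 mm over their backs; the gripper's body (75 mm by 190 mm) begins 51 mm behind the grasp point.
Start: joints at [-1.191, 0.332, -0.065, 1.46, 0.022, 1.35, -0.088], TCP at [244.987, 575.007, 222.576] pointing down, gripper open.
Joint ranges: [-2.6, 2.6], [-0.5, 2.12], [-1.47, 1.34], [0.16, 2.42], [-1.27, 4.41], [0.06, 2.06], [-2.6, 2.6]. Speed limits (rad/s): [2.22, 2.22, 2.79, 2.79, 3.14, 3.14, 3.14].

INTERFACE

Orientations are given as a unit quaternion [w, x, y, z].
In Python, from plant import state, capture, finish_job, pinch_z gives the robot as it stands. The module is installed in compiled form; this text tells all that it offers.
- The arm moves only by the tool carry_out, never from a script. Its argument "motion" is a list of rows, each a list of 6 numbers: the shift along the world's x, y, z in units of 25 mm (1.0 is 25 mm), then the turn, a rotation vector about the world's x, y, z in units of 6 degrees (1.0 is 6 degrees). A call has 1 to 20 rows; each row shifts and turns the pose as measured when the row begins; what a row does not reach is not made up. A row lasts 1/10 s, in which the tool goes at most 50 mm and 8.59 degrees, less where a joint would pass 70% of its speed; a pose out of reach is approached as far as the arm can. A call is refused whole if a number of a shift passes 1 or a number of a turn 1, either way. A call with a gripper value outside its range is refused whole. "claw" is the finger opening in mm, from 0 to 87, set as the call begins (left out, the last holds). The fingers move at their own pace and stop on an object; the grip force is fixed at half the most. Time passes only in rows, so rows that do not move let the fingers close. It gives the time, the measured TCP pose, the force and the opening at its end, in the units of the state.
- state(): the state, without advancing time (a new reading comes with each control period).
- capture(name): name is "scene" or "top" or "wrist"; returns a dict with "frame" (420x560x3 uint8, red, green, blue), "range_z" (420x560 float32, mm along the optical axis (not along the pixel's ray), 0 where there is no reading), "fx", "fy", "cx", "cy" (pixels), "xyz" and "rotation" of the camera in the world. Camera axes: x right, y down, z forward; pixel columns grow to the right and rows downward; lengths in mm; the calibration is good to about 2 mm. A picture is of the moment at which its call begins.
- finish_job(): hands the job in, once; it reports no verdict.
The state is a dict: "t": time; "joint_positions": joint angles; "qvel": joint speeds; "joint_efforts": joint torques, N m; "eef_pos": TCP position; "tcp_rot": TCP orientation; "wrist_force": force on the tool from outside, world axes, zero at the start; "torque": the same for the moment, N m; "opening": finger opening in mm.
Only numpy, scipy, OpenCV 4.12 (cv2) and the standard library are available. Lean on these libraries where they do the work, as an engineer would, in place of code of your own. Each camera call takes 0.05 s, during which the arm holds its last target.

TASK

Get the brass-coloured rectangular connector ready for wiring, by pushing only, never lifting it off the bench: push it along the bench into the aluminium fixture until its long side is flush against the rear fence, and push the red sliding jaw along the fence until it closes on the connector and the connector sits fully home in the corner, against both the rear fence and the end stop. Leave all the other things on the bench where they are, and finish with the hand clear.

Things in the scene. Friction and masses are not known exactly. Their poses are not given: they have to be found in the camera images.
- connector: Loose brass-coloured connector: block 46 mm (its x) by 90 mm (its y), 30 mm high, light teal below, brass above, with three gold-brown bays in a row on top, 40 mm high in all. 0.2 to 0.45 kg, slides at a few newtons. Origin: centre of its underside, z up. Starts on the robot's side of the fixture, 100 to 140 mm from its fence, its axes up to 0.35 rad off the fixture's.
- fixture: Fixed aluminium L, 22 mm high, no floor plate. Origin: inner corner, on the bench. Rear fence: face in the plane x = 0, from y = 0 to -220 mm, 22 mm thick towards +x (away from the robot). End stop: face in the plane y = 0, from the fence to x = -45 mm, 15 mm thick towards +y (robot's left). Turned up to 0.15 rad from the world axes.
- seat (a point): Where the connector's origin lies when it is fully home in the corner: 23 mm in front of the rear fence and 45 mm from the end stop, on the bench; axes as the fixture's.
- jaw_face (a point): Centre of the red jaw's clamping face, which looks along the fixture's +y at the end stop; 18 mm above the bench. The jaw block spans 2 to 45 mm in front of the fence, 2 to 34 mm above the bench, and is 18 mm thick: its outer face, to push on, is 18 mm from this point towards the fixture's -y. A 30 mm long carriage rides over the fence.
- jaw (a joint): Slide of the red jaw along the fence, m: 0 is fully open (clamping face 165 mm from the end stop), growing as it closes; 0.075 is closed on a connector home against the end stop; travel ends at 0.085. Starts between 0 and 0.03, resists with about 2.5 N of friction, stays where it is left.
- black_connector: Bystander: a connector of the same shape and size in black plastic, loose; origin under its centre. Leave alone.
- round_connector: Bystander: a round aluminium connector, 42 mm across its foot, 38 mm high, standing left (+y) of the end stop, loose; origin under its centre. Leave alone.
- tape: Bystander: a yellow roll of tape lying flat, 72 mm across, 19 mm high, loose. Leave alone.
- jar: Bystander: a small pale jar with a blue cap, 48 mm across, 55 mm high, standing behind the rear fence, loose. Leave alone.
- screwdriver: Bystander: a red-handled screwdriver, 170 mm long, lying loose at the robot's right. Leave alone.
- pliers: Bystander: pliers with red handles, about 140 mm long and 50 mm wide, lying loose at the robot's left. Leave alone.
- circuit_board: Bystander: a green circuit board 50 by 70 mm, 7 mm high, lying loose at the robot's left. Leave alone.

How it is judged (in metres and radians):
At the end, for the whole second after the job is handed in: The connector lies flat, at rest and home in the corner: its origin within 3.5 mm of the seat along both fixture axes and square to the fixture within 0.05 rad; the jaw is closed on it (joint above 0.0715 m, that is within 3.5 mm of touching) (x of connector in the frame of seat between -0.0035 and 0.0035 m and y of connector in the frame of seat between -0.0035 and 0.0035 m and angle between the x axis of connector and the x axis of fixture, either way round below 0.05 rad and height (world z) of connector below 0.004 m and angle between connector's own z axis and vertical below 0.05 rad and value of joint jaw above 0.0715 m and linear speed of connector below 0.01 m/s).
It fails at once if the connector is lifted (more than 8 mm) or tipped (more than 0.2 rad) (height (world z) of connector above 0.008 m or angle between connector's own z axis and vertical above 0.2 rad).
It fails at once if a bystander is shifted by more than 20 mm (distance of any of black_connector, round_connector, tape, jar, screwdriver, pliers, circuit_board from where it was at the start of the episode above 0.02 m).
It also fails if it takes over 64 s, if anything falls off the work surface, if the arm or the gripper's body presses on something with over 40 N, if the wrist force passes 120 N, or if a joint passes its speed limit or range.

## Working session

There is one attempt and no reset: what is moved stays moved. The work goes in short steps, Python scripts to look and compute and a tool call to move; the robot and the scene stay as the last step left them, time stands still between calls to the robot, and variables do not carry over. Pictures are saved under pics/ and viewed, and the job is handed in when it is done.

Besides the shell and the picture viewer there is one more tool, called after ">>>" in YAML: its name, and indented under it one key for each argument. carry_out: Moves the arm, as the interface text tells. Its arguments: {"type":"object","properties":{"motion":{"type":"array"},"claw":{"type":"number"}},"required":["motion"]}

```bash
mkdir -p pics
cat > h.py <<'E'
import numpy as np, cv2
from plant import state, capture, finish_job, pinch_z
def save(c,n): cv2.imwrite('pics/'+n,cv2.cvtColor(c['frame'],cv2.COLOR_RGB2BGR))
def cloud(c):
    h,w=c['range_z'].shape; u,v=np.meshgrid(np.arange(w),np.arange(h)); z=c['range_z']
    P=np.stack([(u-c['cx'])/c['fx']*z,(v-c['cy'])/c['fy']*z,z],-1)
    return P@np.array(c['rotation']).T+np.array(c['xyz'])
E
python3 - <<'E'
from h import *
import pickle
s=state();print(s)
for n in ['top','scene']:
    c=capture(n);save(c,n+'0.png');print(n,c['xyz'],c['rotation'],c['fx']);pickle.dump(c,open(n+'0.pkl','wb'))
E
```

```text
{'t': 0.0, 'joint_positions': array([-1.19058557,  0.33288664, -0.06471514,  1.46095366,  0.02165383,
        1.34992984, -0.08849494]), 'qvel': array([-1.95842354e-03,  6.40242882e-04, -6.95339562e-05, -1.46847567e-03,
       -3.43763917e-03,  2.42833862e-04, -1.50367446e-05]), 'joint_efforts': array([-3.41589130e-04, -6.23265839e+01,  2.41015165e-02, -3.89890337e+01,
       -6.15925225e-02,  4.01121285e-02,  1.61780008e-04]), 'eef_pos': array([244.86058597, 574.59873728, 221.73889834]), 'tcp_rot': array([-8.99630588e-05,  2.00020743e-01,  9.79791383e-01, -7.34726739e-04]), 'wrist_force': array([ 0.50585786, -0.34601622, -0.50504808]), 'torque': array([ 0.05369475, -0.00751633, -0.04388213]), 'opening': 86.61472182444653}
top [ 241.54743879   37.99647413 1615.88894608] [-0.08078187  0.72900289 -0.67587728  0.0722425 ] 524.4334592642479
scene [1384.22271992  440.40451477  704.05286694] [-0.24137754  0.48723197  0.74889596 -0.37880962] 459.1421775690138
```

```bash
sed -i "s/np.array(c\['rotation'\]).T/Rm(c['rotation']).T/" h.py
cat >> h.py <<'E'
from scipy.spatial.transform import Rotation as Ro
def Rm(q): q=np.array(q); return Ro.from_quat([q[1],q[2],q[3],q[0]]).as_matrix()
E
python3 - <<'E'
from h import *
import pickle
c=pickle.load(open('top0.pkl','rb'));P=cloud(c)
print(P[0,0],P[0,-1],P[-1,0],P[-1,-1])
E
```

```text
[1441.73885326 1256.7758805  -261.55291979] [ 1738.8156349  -1085.93442246  -443.35169885] [-219.93857627 1172.04619563 -705.9097248 ] [  -47.28270315 -1176.48524632  -753.5523713 ]
```

View pics/top0.png

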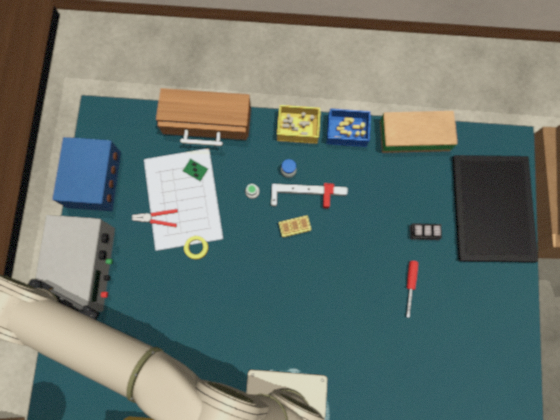

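View pics/scene0.png

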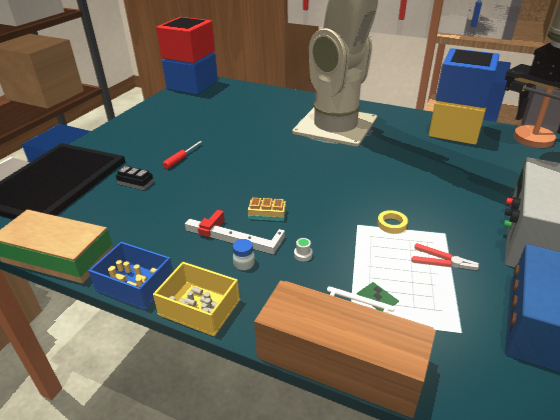

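Top view: the fixture runs from its end stop at (274,197) along the fence to (347,190). The red jaw is at (328,195), the brass connector at (295,226), the round connector at (252,190), the jar at (289,168) and the black connector at (427,231). I'll work out coarse positions first.

Run:
```python
from h import *
import pickle
c=pickle.load(open('top0.pkl','rb'));P=cloud(c)
for n,(u,v) in dict(stop=(274,197),fenceend=(345,191),corner=(274,188),jaw=(328,195),con=(295,226),round=(252,190),jar=(289,168),black=(427,231),tape=(188,247),bench=(300,300)).items(): print(n,P[v,u].round(1))
w=capture('wrist');save(w,'w0.png');print(w['xyz'],w['rotation'],w['fx'],state()['eef_pos'])
print(Rm(w['rotation']).round(3)); print(Rm(state()['tcp_rot']).round(3))
```

```text
stop [637.2  83.4  24.3]
fenceend [ 676.  -138.1   14.1]
corner [667.8  85.8  18.5]
jaw [655.  -84.2  29.4]
con [547.2  11.8  38.9]
round [650.9 152.9  38.5]
jar [725.6  43.2  55. ]
black [ 561.9 -390.7   39.4]
tape [463.3 338.4   0.6]
bench [327.6 -19.9  -5. ]
[175.28321759 604.86250609 384.45969213] [0.117196   0.82580074 0.54628193 0.07677424] 317.6140738292991 [244.91807164 574.69264447 221.92964559]
[[ 0.391  0.884  0.255]
 [ 0.92  -0.376 -0.11 ]
 [-0.001  0.277 -0.961]]
[[-0.92   0.392 -0.   ]
 [ 0.392  0.92  -0.001]
 [-0.    -0.001 -1.   ]]
```

>>> carry_out:
  motion:
    - [0.4, -0.95, 0, 0, 0, 0.2]
    - [0.4, -0.95, 0, 0, 0, 0.2]
    - [0.4, -0.95, 0, 0, 0, 0.2]
    - [0.4, -0.95, 0, 0, 0, 0.2]
    - [0.4, -0.95, 0, 0, 0, 0.2]
    - [0.4, -0.95, 0, 0, 0, 0.2]
    - [0.4, -0.95, 0, 0, 0, 0.2]
    - [0.4, -0.95, 0, 0, 0, 0.2]
    - [0.4, -0.95, 0, 0, 0, 0.2]
    - [0.4, -0.95, 0, 0, 0, 0.2]
    - [0.4, -0.95, 0, 0, 0, 0.2]
    - [0.4, -0.95, 0, 0, 0, 0.2]
    - [0.4, -0.95, 0, 0, 0, 0.2]
    - [0.4, -0.95, 0, 0, 0, 0.2]
    - [0.4, -0.95, 0, 0, 0, 0.2]
    - [0.4, -0.95, 0, 0, 0, 0.2]
    - [0.4, -0.95, 0, 0, 0, 0.2]
    - [0.4, -0.95, 0, 0, 0, 0.2]
    - [0.4, -0.95, 0, 0, 0, 0.2]
    - [0.4, -0.95, 0, 0, 0, 0.2]
  claw: 60

```text
t: 2.15
eef_pos: [445.5, 80.2, 217.1]
tcp_rot: [-0.002, -0.02, 1.0, -0.003]
wrist_force: [-0.1, 0.5, -0.6]
opening: 59.7
```

>>> carry_out:
  motion:
    - [0.2, -0.8, 0, 0, 0, 0]
    - [0.2, -0.8, 0, 0, 0, 0]
    - [0.2, -0.8, 0, 0, 0, 0]
    - [0, 0, 0, 0, 0, 0]
    - [0, 0, 0, 0, 0, 0]

```text
t: 2.65
eef_pos: [461.1, 14.1, 216.6]
tcp_rot: [-0.003, -0.017, 1.0, -0.003]
wrist_force: [-0.1, 0.8, 0.1]
opening: 59.9
```

Run:
```python
from h import *
import pickle
w=capture('wrist');save(w,'w1.png');pickle.dump(w,open('w1.pkl','wb'));print(w['xyz'],w['rotation'],state()['eef_pos'],state()['tcp_rot'])
w=capture('top');save(w,'t1.png');pickle.dump(w,open('t1.pkl','wb'))
```

```text
[386.14051868  12.81153657 379.6306595 ] [0.09792166 0.68765987 0.71288282 0.09660921] [461.03004324  14.07922794 216.64421781] [-0.0024943  -0.01731929  0.99984075 -0.00350642]
```

View pics/w1.png

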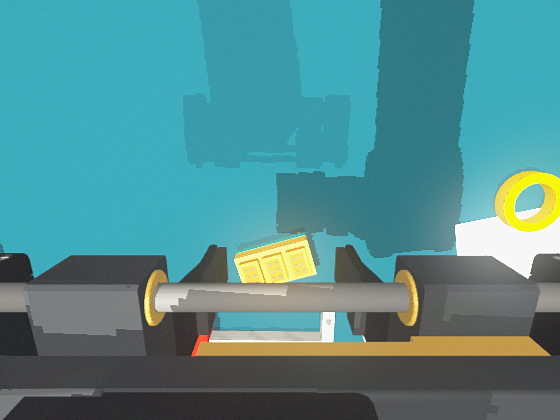

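The wrist view faces back toward the robot. The connector is at (276,260), but the gripper hides the fixture. I'll move forward 170 mm so the fixture comes into the clear part of the view.

>>> carry_out:
  motion:
    - [0.9, -0.1, 0, 0, 0, 0]
    - [0.9, -0.1, 0, 0, 0, 0]
    - [0.9, -0.1, 0, 0, 0, 0]
    - [0.9, -0.1, 0, 0, 0, 0]
    - [0.9, -0.1, 0, 0, 0, 0]
    - [0.9, -0.1, 0, 0, 0, 0]
    - [0.9, -0.1, 0, 0, 0, 0]
    - [0.5, 0, 0, 0, 0, 0]
    - [0, 0, 0, 0, 0, 0]
    - [0, 0, 0, 0, 0, 0]

```text
t: 3.75
eef_pos: [635.6, 9.7, 213.7]
tcp_rot: [-0.005, -0.027, 1.0, -0.001]
wrist_force: [-0.4, 0.5, 0.4]
opening: 59.9
```

Run:
```python
from h import *
import pickle
w=capture('wrist');save(w,'w2.png');pickle.dump(w,open('w2.pkl','wb'));print(w['xyz'],w['rotation'],state()['eef_pos'],state()['tcp_rot'],state()['joint_positions'])
```

```text
[561.43640895   6.25859065 377.00668434] [0.09404265 0.68133023 0.71930941 0.09766815] [635.45729128   9.91712616 213.74713633] [-0.00448864 -0.02679168  0.99963042 -0.00103905] [-0.4648548   0.38984871  0.50117921  1.45916911 -0.1858547   1.3493693
  1.67146214]
```

View pics/w2.png

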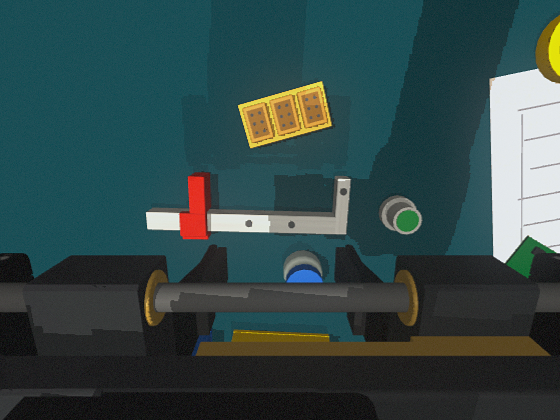

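The view is clear now. The connector is at (285,115), turned relative to the fixture. The inner corner is near (334,213), the red jaw at (198,205), the round connector at (403,217) and the jar at (303,265). Next I'll measure these.

```bash
cat >> h.py <<'E'
def onplane(c,uv,z):
    uv=np.atleast_2d(uv).astype(float)
    d=np.stack([(uv[:,0]-c['cx'])/c['fx'],(uv[:,1]-c['cy'])/c['fy'],np.ones(len(uv))],-1)@Rm(c['rotation']).T
    o=np.array(c['xyz']); return o+d*((z-o[2])/d[:,2])[:,None]
def rect(c,mask,z):
    m=cv2.morphologyEx(mask.astype(np.uint8),cv2.MORPH_OPEN,np.ones((3,3)))
    cs,_=cv2.findContours(m,cv2.RETR_EXTERNAL,cv2.CHAIN_APPROX_NONE)
    k=max(cs,key=cv2.contourArea); p=onplane(c,k[:,0,:],z)[:,:2].astype(np.float32)
    return cv2.minAreaRect(p),k
E
python3 - <<'E'
from h import *
import pickle
c=pickle.load(open('w2.pkl','rb'));P=cloud(c);Z=P[...,2]
hsv=cv2.cvtColor(c['frame'],cv2.COLOR_RGB2HSV);H,S,V=[hsv[...,i].astype(int) for i in range(3)]
v,u=np.mgrid[:420,:560]; roi=v<243
print('bench z',np.median(Z[20:60,50:200]))
for (a,b) in [(115,270),(222,320),(222,230),(180,200),(230,195),(195,342),(175,160)]: print((b,a),Z[a,b].round(1),hsv[a,b],P[a,b].round(1))
con=roi&(u>220)&(u<350)&(v<165)&(Z>24)
r,k=rect(c,con,Z[115,285]); print('con depth-mask',r,Z[con].min(),np.percentile(Z[con],[5,50,95]))
q=P[con&(Z>26)][:,:2]; print(cv2.minAreaRect(q.astype(np.float32)))
fx=roi&(u>145)&(u<355)&(v>170)&(S<60)&(V>140)
# columns: inner-edge of fence top
for col in range(220,330,15):
    print(col,[(i,Z[i,col].round(0),V[i,col]) for i in range(204,222,2)])
for row in range(180,206,6):
    print(row,[(i,Z[row,i].round(0),V[row,i]) for i in range(326,356,3)])
E
```

```text
bench z 0.439327442749601
(270, 115) 29.6 [ 25 170 224] [553.   -6.2  29.6]
(320, 222) 22.9 [ 25  20 167] [669.   57.2  22.9]
(230, 222) 22.2 [ 47  10 231] [675.  -47.8  22.2]
(200, 180) 34.3 [  2 223 229] [624.9 -79.2  34.3]
(195, 230) 34.7 [  2 213 225] [682.7 -85.6  34.7]
(342, 195) 23.2 [ 18  17 150] [635.5  79.3  23.2]
(160, 175) 0.5 [ 92 160  86] [ 6.277e+02 -1.352e+02  5.000e-01]
con depth-mask ((552.6078491210938, 8.699359893798828), (44.58775329589844, 87.1392822265625), 18.111909866333008) 26.88729189086189 [29.49381882 40.12935468 42.09214094]
((552.287109375, 8.910785675048828), (46.1116943359375, 90.08955383300781), 18.132600784301758)
220 [(204, np.float64(1.0), np.int64(85)), (206, np.float64(1.0), np.int64(78)), (208, np.float64(1.0), np.int64(83)), (210, np.float64(6.0), np.int64(88)), (212, np.float64(16.0), np.int64(88)), (214, np.float64(23.0), np.int64(221)), (216, np.float64(22.0), np.int64(232)), (218, np.float64(22.0), np.int64(231)), (220, np.float64(22.0), np.int64(230))]
235 [(204, np.float64(-1.0), np.int64(90)), (206, np.float64(1.0), np.int64(83)), (208,
[... 3685 characters left out ...]
loat64(1.0), np.int64(52)), (335, np.float64(18.0), np.int64(73)), (338, np.float64(22.0), np.int64(175)), (341, np.float64(24.0), np.int64(171)), (344, np.float64(22.0), np.int64(171)), (347, np.float64(22.0), np.int64(168)), (350, np.float64(-0.0), np.int64(58)), (353, np.float64(-1.0), np.int64(58))]
204 [(326, np.float64(0.0), np.int64(62)), (329, np.float64(0.0), np.int64(62)), (332, np.float64(-0.0), np.int64(59)), (335, np.float64(22.0), np.int64(72)), (338, np.float64(22.0), np.int64(181)), (341, np.float64(21.0), np.int64(165)), (344, np.float64(23.0), np.int64(172)), (347, np.float64(23.0), np.int64(176)), (350, np.float64(1.0), np.int64(63)), (353, np.float64(-0.0), np.int64(62))]
```

Run:
```python
from h import *
c=cv2.imread('pics/w2.png')[70:245,140:430]
cv2.imwrite('pics/w2z.png',cv2.resize(c,None,fx=2.75,fy=2.75,interpolation=cv2.INTER_NEAREST))
```

```text
(no output)
```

View pics/w2z.png

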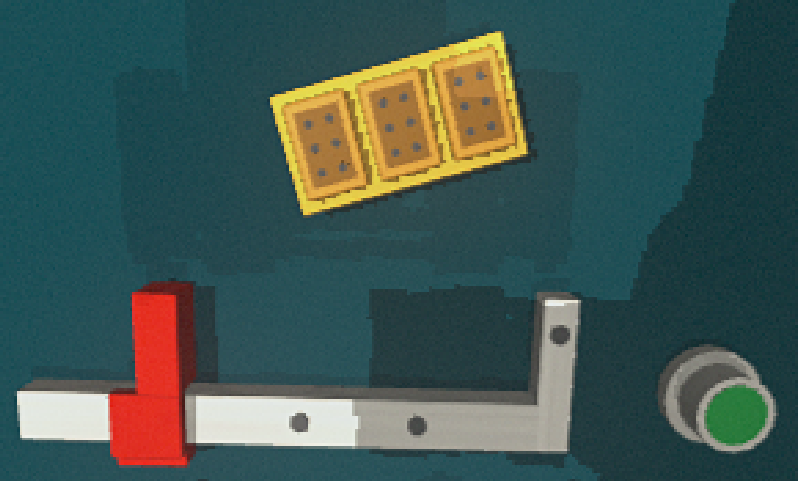

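```bash
cat > meas.py <<'E'
from h import *
import pickle
c=pickle.load(open('w2.pkl','rb'));P=cloud(c);Z=P[...,2]
V=c['frame'].max(-1).astype(float)
def cross(a,th):
    i=np.argmax(a>th); return i-1+(th-a[i-1])/(a[i]-a[i-1])
e=[]
for col in range(216,328):
    th=.5*(90+V[219,col]) if V[219,col]>140 else None
    if th: e.append((col,205+cross(V[205:222,col],th)))
e=np.array(e); p=onplane(c,e,22)[:,:2]
vx,vy,x0,y0=cv2.fitLine(p.astype(np.float32),cv2.DIST_HUBER,0,.01,.01).ravel()
if vy<0: vx,vy=-vx,-vy
yaw=np.arctan2(-vx,vy)
n=np.array([vy,-vx]); print('fence yaw',yaw,'resid',np.std((p-[x0,y0])@n))
e=np.array([(326+cross(V[r,326:348],120),r) for r in range(181,210)]); q=onplane(c,e,22)[:,:2]
d=np.array([vx,vy]); ys=(q-[x0,y0])@d; print('stop y',np.median(ys),ys.std(),np.polyfit((q-[x0,y0])@n,ys,1))
C=np.array([x0,y0])+d*np.median(ys); print('corner',C)
F=lambda x:np.stack([(x[:,:2]-C)@n,(x[:,:2]-C)@d],-1)
R=(c['frame'][...,0]>140)&(c['frame'][...,1]<60)&(Z>30)&(P[...,0]<C[0]-8)
j=F(P[R]);print('jaw y',np.percentile(j[:,1],[2,50,98]),'x',np.percentile(j[:,0],[1,99]))
print('jar',F(np.array([[725.6,43.2,0]])))
for nm,(cx,cy,a) in {'con':(552.4,8.8,np.deg2rad(18.13))}.items():
    f=F(np.array([[cx,cy]]))[0]; print(nm,f,'rel yaw',a-yaw)
s=C+n*-23+d*-45; print('seat',s)
print('tool in fixture',F(state()['eef_pos'][None]),'yaw',np.arctan2(*(Rm(state()['tcp_rot'])[:2,1]*[-1,1])))
E
python3 meas.py
```

```text
fence yaw 0.024933772 resid 0.1419627497951929
stop y 73.5052885921086 0.07956184557883336 [2.37658825e-03 7.35429355e+01]
corner [661.86688867  73.74914391]
jaw y [-165.19664739 -156.60903873 -148.37196812] x [-102.08188181  -12.4902336 ]
jar [[ 62.95167417 -32.1285903 ]]
con [-111.05212154  -62.19981558] rel yaw 0.29149442122496894
seat [639.99594095  28.18971504]
tool in fixture [[-27.99279636 -63.15375367]] yaw 0.0535986361783222
```

>>> carry_out:
  motion:
    - [-1, 0, 0, 0, 0, -0.1]
    - [-1, 0, 0, 0, 0, -0.1]
    - [-1, 0, 0, 0, 0, -0.1]
    - [-1, 0, 0, 0, 0, 0]
    - [-1, 0, 0, 0, 0, 0]
    - [-0.9, -0.1, 0, 0, 0, 0]
    - [0, 0, -0.9, 0, 0, 0]
    - [0, 0, -0.9, 0, 0, 0]
    - [0, 0, -0.9, 0, 0, 0]
    - [0, 0, -0.9, 0, 0, 0]
    - [0, 0, -0.9, 0, 0, 0]
    - [0, 0, -0.9, 0, 0, 0]
    - [0, 0, -0.9, 0, 0, 0]
    - [0, 0, 0, 0, 0, 0]
    - [0, 0, 0, 0, 0, 0]

```text
t: 5.3
eef_pos: [472.1, 13.6, 54.2]
tcp_rot: [-0.001, -0.016, 1.0, 0.005]
wrist_force: [0.7, -0.1, 0.7]
opening: 60.1
```

```bash
python3 meas.py | tail -1
```

```text
tool in fixture [[-191.22261427  -55.37742611]] yaw 0.03151601159174483
```

>>> carry_out:
  motion:
    - [0, -0.12, -0.6, 0, 0, 0]
    - [0, -0.12, -0.6, 0, 0, -0.05]
    - [0.1, 0, -0.4, 0, 0, 0]
    - [0, 0, 0, 0, 0, 0]
    - [0, 0, 0, 0, 0, 0]

```text
t: 5.8
eef_pos: [478.0, 9.4, 19.2]
tcp_rot: [0.003, -0.014, 1.0, 0.007]
wrist_force: [0.6, -0.2, 0.6]
opening: 60.2
```

```bash
python3 meas.py | tail -1
```

```text
tool in fixture [[-185.4549685   -59.75801015]] yaw 0.027977835793908973
```

>>> carry_out:
  motion:
    - [0, -0.05, -0.35, 0, 0, 0]
    - [0.4, 0.01, 0, 0, 0, 0]
    - [0.4, 0.01, 0, 0, 0, 0]
    - [0.4, 0.01, 0, 0, 0, 0]
    - [0.3, 0.01, 0, 0, 0, 0]
    - [0.3, 0.01, 0, 0, 0, 0]
    - [0.3, 0.01, 0, 0, 0, 0]
    - [0.3, 0.01, 0, 0, 0, 0]
    - [0.3, 0.01, 0, 0, 0, 0]
    - [0.3, 0.01, 0, 0, 0, 0]

```text
t: 6.8
eef_pos: [556.7, 11.2, 10.7]
tcp_rot: [0.0, -0.014, 1.0, 0.008]
wrist_force: [-6.4, 0.4, 4.8]
opening: 60.3
```

```bash
python3 meas.py | tail -1;  python3 - <<'E'
from h import *
w=capture('top');cv2.imwrite('pics/t2.png',cv2.resize(cv2.cvtColor(w['frame'],cv2.COLOR_RGB2BGR)[150:280,200:380],None,fx=4,fy=4))
w=capture('scene');cv2.imwrite('pics/s2.png',cv2.resize(cv2.cvtColor(w['frame'],cv2.COLOR_RGB2BGR)[130:290,150:350],None,fx=3.5,fy=3.5))
E
```

```text
tool in fixture [[-106.73268115  -59.866034  ]] yaw 0.028943424222281255
```

View pics/s2.png

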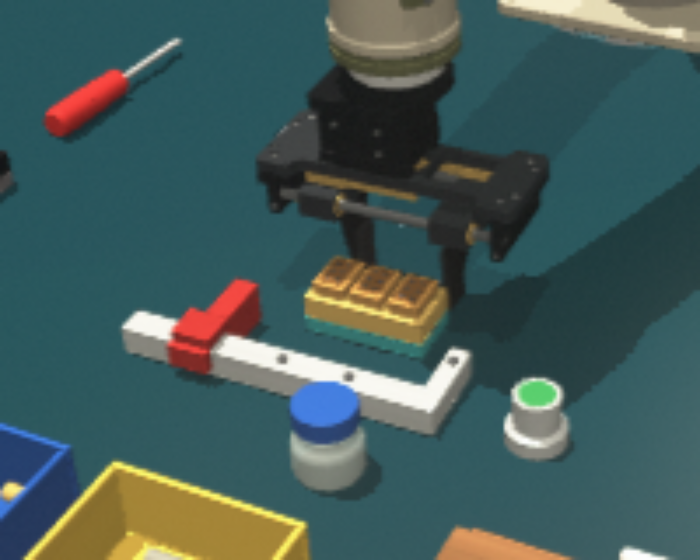

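View pics/t2.png

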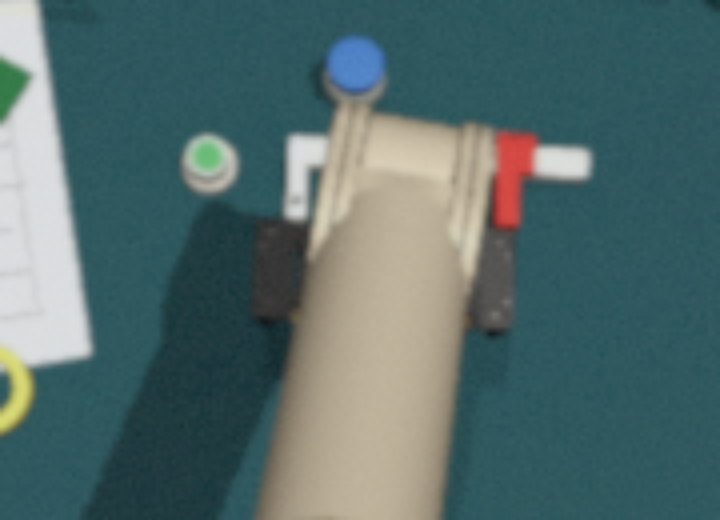

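The connector is being pushed and looks aligned, with its brass body at (375,300) in the scene crop. I'll check its y position before it reaches the end stop.

```bash
cat > chk.py <<'E'
from h import *
C=np.array([661.87,73.75]);yaw=.0249;n=np.array([np.cos(yaw),np.sin(yaw)]);d=np.array([-n[1],n[0]])
c=capture('scene');P=cloud(c);h=cv2.cvtColor(c['frame'],cv2.COLOR_RGB2HSV)
F=lambda x:np.stack([(x[...,:2]-C)@n,(x[...,:2]-C)@d],-1)
f=F(P)
m=(P[...,2]>22)&(P[...,2]<45)&(f[...,0]>-150)&(f[...,0]<2)&(f[...,1]>-135)&(f[...,1]<0)&(h[...,0]>10)&(h[...,0]<35)&(h[...,1]>90)
m=cv2.morphologyEx(m.astype(np.uint8),cv2.MORPH_OPEN,np.ones((3,3)))>0
r=cv2.minAreaRect(f[m].astype(np.float32));print('con(fixture)',r,'N',m.sum(), np.percentile(f[m],[1,99],axis=0).round(1).tolist())
m=(P[...,2]>24)&(P[...,2]<40)&(f[...,0]>-60)&(f[...,0]<-25)&((h[...,0]<6)|(h[...,0]>174))&(h[...,1]>150)
print('jaw y',np.percentile(f[m][:,1],[2,98]))
s=state();print('tool',F(s['eef_pos']),s['eef_pos'],'yaw',np.arctan2(*(Rm(s['tcp_rot'])[:2,1]*[-1,1]))-yaw,s['wrist_force'])
E
python3 chk.py
```

```text
con(fixture) ((-69.92500305175781, -67.53038787841797), (90.38762664794922, 51.40803909301758), 88.35468292236328) N 552 [[-91.8, -110.2], [-45.3, -23.9]]
jaw y [-162.88780056 -147.26867867]
tool [-105.74565547  -59.9236228 ] [557.64906855  11.21215812  10.75515752] yaw 0.004230640902217683 [ 0.06307999 -0.45353316 -0.55487459]
```

>>> carry_out:
  motion:
    - [0.3, 0.01, 0, 0, 0, 0]
    - [0.3, 0.01, 0, 0, 0, 0]
    - [0.3, 0.01, 0, 0, 0, 0]
    - [0.3, 0.01, 0, 0, 0, 0]
    - [0.2, 0, 0, 0, 0, 0]
    - [0.2, 0, 0, 0, 0, 0]
    - [0, 0, 0, 0, 0, 0]

```text
t: 7.65
eef_pos: [595.9, 11.5, 10.4]
tcp_rot: [-0.003, -0.014, 1.0, 0.008]
wrist_force: [-1.0, -0.4, 0.3]
opening: 60.1
```

```bash
python3 chk.py
```

```text
con(fixture) ((-29.25690269470215, -67.85775756835938), (46.802730560302734, 93.4527587890625), 2.870150566101074) N 587 [[-51.2, -110.5], [-7.6, -24.2]]
jaw y [-163.07845206 -147.34613226]
tool [-67.54356338 -60.69359661] [595.85848878  11.39355679  10.42461494] yaw 0.0029226801649784896 [ 0.92080346 -0.98052619 -0.03976128]
```

About 7–9 mm remains, so I'll creep until contact.

>>> carry_out:
  motion:
    - [0.15, 0, 0, 0, 0, 0]
    - [0.15, 0, 0, 0, 0, 0]
    - [0.12, 0, 0, 0, 0, 0]

```text
t: 8.0
eef_pos: [605.0, 11.4, 10.3]
tcp_rot: [-0.004, -0.014, 1.0, 0.008]
wrist_force: [-5.5, 0.5, 5.8]
opening: 59.9
```

```bash
python3 chk.py
```

```text
con(fixture) ((-26.890094757080078, -69.611083984375), (91.48532104492188, 57.351619720458984), 89.39826965332031) N 568 [[-42.2, -110.6], [1.2, -24.6]]
jaw y [-164.22281629 -146.48377864]
tool [-57.89590828 -60.98011033] [605.51028666  11.34733368  10.34316491] yaw 0.0026507274657431718 [-3.67869709  0.35860615  0.77800265]
```

>>> carry_out:
  motion:
    - [0.1, 0, 0, 0, 0, 0]
    - [0.1, 0, 0, 0, 0, 0]

```text
t: 8.25
eef_pos: [605.8, 11.3, 9.9]
tcp_rot: [-0.009, -0.013, 1.0, 0.009]
wrist_force: [-18.0, 1.8, 16.3]
opening: 60.2
```

```bash
python3 chk.py
```

```text
con(fixture) ((-25.80206871032715, -69.55591583251953), (90.9468994140625, 55.55642318725586), 89.64654541015625) N 580 [[-45.3, -111.6], [1.5, -24.6]]
jaw y [-163.32835155 -147.16447543]
tool [-57.61903536 -61.05188514] [605.78886076  11.28247455   9.79639493] yaw 0.0017207567287682544 [-16.65827035   0.16716051  12.87391302]
```

Force has risen to 18 N with no further motion, so the connector is flush on the fence. Next I'll back off, rise, close the fingers and go round to the jaw's outer side.

>>> carry_out:
  motion:
    - [-0.4, 0, 0, 0, 0, 0]
    - [-0.4, 0, 0, 0, 0, 0]
    - [0, 0, 0.9, 0, 0, 0]
    - [0, 0, 0.9, 0, 0, 0]
    - [0, 0, 0.6, 0, 0, 0]
    - [0, -0.9, 0, 0, 0, 0]
    - [0, -0.9, 0, 0, 0, 0]
    - [0, -0.9, 0, 0, 0, 0]
    - [0, -0.9, 0, 0, 0, 0]
    - [0, -0.9, 0, 0, 0, 0]
    - [0, -0.9, 0, 0, 0, 0]
    - [0.7, 0, 0, 0, 0, 0]
    - [0.7, 0, 0, 0, 0, 0]
    - [0.7, 0, 0, 0, 0, 0]
    - [0, 0, 0, 0, 0, 0]
  claw: 0

```text
t: 9.8
eef_pos: [639.5, -128.6, 74.5]
tcp_rot: [-0.002, -0.014, 1.0, 0.008]
wrist_force: [0.3, 1.0, 0.6]
opening: 0.4
```

```bash
python3 chk.py
```

```text
con(fixture) ((-19.810726165771484, -69.301513671875), (44.15073013305664, 90.9695053100586), 2.1675405502319336) N 559 [[-40.9, -111.9], [1.4, -24.9]]
jaw y [-164.30258057 -145.96439088]
tool [ -28.58128945 -202.13344012] [ 638.33017301 -129.03238155   74.39096984] yaw 0.0032118802033019797 [-0.12962791 -0.82380199 -0.5964108 ]
```

>>> carry_out:
  motion:
    - [0.1, 0, -0.8, 0, 0, 0]
    - [0.1, 0, -0.8, 0, 0, 0]
    - [0, 0, -0.8, 0, 0, 0]
    - [0, 0, 0, 0, 0, 0]
    - [0, 0.4, 0, 0, 0, 0]
    - [0, 0.3, 0, 0, 0, 0]
    - [0, 0.2, 0, 0, 0, 0]
    - [0, 0.2, 0, 0, 0, 0]

```text
t: 10.65
eef_pos: [641.0, -100.3, 17.2]
tcp_rot: [-0.0, -0.013, 1.0, 0.008]
wrist_force: [-0.3, -2.1, -2.2]
opening: 0.3
```

```bash
python3 chk.py
```

```text
con(fixture) ((-21.581886291503906, -69.11573028564453), (47.14952850341797, 89.7219009399414), 0.61781907081604) N 541 [[-41.3, -108.7], [1.5, -25.2]]
jaw y [-161.52583792 -145.94442138]
tool [ -25.03921276 -172.53791887] [641.13429936 -99.35784599  17.19445497] yaw 0.002897329940782987 [ 0.11170112 -0.95725011  0.41019806]
```

>>> carry_out:
  motion:
    - [0, 0.25, 0, 0, 0, 0]
    - [-0.01, 0.25, 0, 0, 0, 0]
    - [0, 0.25, 0, 0, 0, 0]
    - [-0.01, 0.25, 0, 0, 0, 0]
    - [0, 0.25, 0, 0, 0, 0]
    - [-0.01, 0.2, 0, 0, 0, 0]

```text
t: 11.3
eef_pos: [640.1, -64.2, 17.6]
tcp_rot: [0.0, -0.012, 1.0, 0.006]
wrist_force: [1.4, -5.9, -2.5]
opening: 0.4
```

```bash
python3 chk.py
```

```text
con(fixture) ((-19.710983276367188, -64.0835952758789), (45.23503494262695, 90.47699737548828), 1.40123450756073) N 555 [[-40.3, -104.8], [1.7, -19.9]]
jaw y [-126.84158915 -111.43729167]
tool [ -25.13815491 -136.33959223] [640.13414269 -63.17320384  17.60854604] yaw 0.0007346641952000535 [-0.17721307 -5.96278046 -0.53009398]
```

>>> carry_out:
  motion:
    - [0, 0.2, 0, 0, 0, 0]
    - [-0.01, 0.2, 0, 0, 0, 0]
    - [0, 0.2, 0, 0, 0, 0]
    - [0, 0.1, 0, 0, 0, 0]
    - [0, 0.1, 0, 0, 0, 0]

```text
t: 11.85
eef_pos: [639.6, -47.3, 17.7]
tcp_rot: [0.0, -0.011, 1.0, 0.003]
wrist_force: [0.4, -6.1, -2.2]
opening: 0.3
```

```bash
python3 chk.py
```

```text
con(fixture) ((-21.951536178588867, -47.40849304199219), (47.73491287231445, 91.14143371582031), 0.12643751502037048) N 560 [[-39.0, -88.8], [1.5, -2.7]]
jaw y [-109.09640455  -93.29433662]
tool [ -25.21580506 -120.05633942] [639.65110551 -46.89693195  17.68285144] yaw -0.0026589274035232653 [ 0.434494   -5.7756461   0.21018414]
```

>>> carry_out:
  motion:
    - [0, 0.1, 0, 0, 0, 0]
    - [0, 0.1, 0, 0, 0, 0]
    - [0, 0.1, 0, 0, 0, 0]

```text
t: 12.2
eef_pos: [639.5, -44.5, 17.8]
tcp_rot: [0.0, -0.009, 1.0, -0.0]
wrist_force: [1.8, -11.5, -3.1]
opening: 0.5
```

```bash
python3 chk.py
```

```text
con(fixture) ((-20.844039916992188, -43.93098449707031), (45.45450973510742, 87.75251007080078), 0.034842610359191895) N 549 [[-39.8, -86.2], [1.6, -0.7]]
jaw y [-106.79282091  -91.10182474]
tool [ -25.26701048 -117.63146066] [639.53954273 -44.47407975  17.73874426] yaw -0.006287224712015323 [ 0.96085729 -9.8563243  -2.04549609]
```

>>> carry_out:
  motion:
    - [0, 0.12, 0, 0, 0, 0]
    - [0, 0.12, 0, 0, 0, 0]

```text
t: 12.45
eef_pos: [639.5, -44.6, 17.9]
tcp_rot: [0.001, -0.007, 1.0, -0.004]
wrist_force: [1.5, -11.8, -3.5]
opening: 0.0
```

```bash
python3 chk.py
```

```text
con(fixture) ((-20.738492965698242, -44.8623161315918), (89.24536895751953, 45.62156677246094), 89.57144165039062) N 541 [[-40.4, -84.4], [1.7, -1.0]]
jaw y [-107.39243548  -90.1912601 ]
tool [ -25.31028858 -117.7447676 ] [639.49909909 -44.58842908  17.84068502] yaw -0.010721289257991755 [  0.73570089 -11.5999571   -2.93401097]
```

>>> carry_out:
  motion:
    - [0, 0.3, 0, 0, 0, 0]
    - [0, 0.3, 0, 0, 0, 0]

```text
t: 12.7
eef_pos: [639.4, -44.6, 18.1]
tcp_rot: [0.002, -0.002, 1.0, -0.013]
wrist_force: [4.1, -22.4, -6.2]
opening: 0.1
```

```bash
python3 chk.py
```

```text
con(fixture) ((-20.145357131958008, -44.80105209350586), (45.012516021728516, 89.46331024169922), 0.6272604465484619) N 549 [[-40.5, -84.9], [1.3, -0.4]]
jaw y [-108.24162396  -90.4041794 ]
tool [ -25.4179444  -117.86060866] [639.39436079 -44.70691459  18.04772254] yaw -0.021046006686210438 [  3.42618206 -22.76204401  -5.22497151]
```

The jaw is fully closed: 22 N with no motion. I'll retreat and check from above.

>>> carry_out:
  motion:
    - [0, -0.4, 0, 0, 0, 0]
    - [0, -0.5, 0, 0, 0, 0]
    - [0, 0, 0.9, 0, 0, 0]
    - [0, 0, 0.9, 0, 0, 0]
    - [0, 0, 0.9, 0, 0, 0]
    - [0, 0, 0.9, 0, 0, 0]
    - [0, 0, 0.9, 0, 0, 0.2]
    - [0, 0.5, 0.9, 0, 0, 0.2]
    - [0, 0.8, 0.9, 0, 0, 0]
    - [0, 0.8, 0.9, 0, 0, 0]
    - [0, 0.8, 0.5, 0, 0, 0]
    - [0, 0.5, 0, 0, 0, 0]
    - [0, 0, 0, 0, 0, 0]
    - [0, 0, 0, 0, 0, 0]

```text
t: 14.15
eef_pos: [637.4, 24.9, 218.3]
tcp_rot: [0.002, -0.026, 1.0, -0.005]
wrist_force: [0.2, -0.7, 0.5]
opening: 0.6
```

```bash
python3 chk.py
python3 - <<'E'
from h import *
import pickle
c=capture('wrist');pickle.dump(c,open('w3.pkl','wb'))
cv2.imwrite('pics/w3z.png',cv2.resize(cv2.cvtColor(c['frame'],cv2.COLOR_RGB2BGR)[70:270,140:430],None,fx=2.75,fy=2.75,interpolation=cv2.INTER_NEAREST))
C=np.array([661.87,73.75]);yaw=.0249;n=np.array([np.cos(yaw),np.sin(yaw)]);d=np.array([-n[1],n[0]])
P=cloud(c);f=np.stack([(P[...,:2]-C)@n,(P[...,:2]-C)@d],-1)
h=cv2.cvtColor(c['frame'],cv2.COLOR_RGB2HSV)
m=(P[...,2]>26)&(f[...,0]>-120)&(f[...,0]<6)&(f[...,1]>-120)&(f[...,1]<6)&(h[...,0]>10)&(h[...,0]<35)&(h[...,1]>90)
m=cv2.morphologyEx(m.astype(np.uint8),cv2.MORPH_OPEN,np.ones((3,3)))>0
print(cv2.minAreaRect(f[m].astype(np.float32)))
R=(c['frame'][...,0]>140)&(c['frame'][...,1]<60)&(P[...,2]>30)&(f[...,0]<-10)&(f[...,0]>-60)
print(np.percentile(f[R][:,1],[2,98]),np.percentile(f[R][:,0],[2,98]))
E
```

```text
con(fixture) ((-21.008882522583008, -45.56130599975586), (45.65201950073242, 90.61469268798828), 0.5477030277252197) N 551 [[-40.6, -84.8], [1.5, -0.6]]
jaw y [-107.36212661  -90.49808885]
tool [-25.75373575 -48.17722471] [637.32373657  24.94650794 218.04737634] yaw 0.027951169926599476 [-0.20374779  0.50017453 -0.16686958]
((-51.18128967285156, -49.640174865722656), (101.4260482788086, 97.76202392578125), 0.16547061502933502)
[-107.64183817  -90.87742901] [-44.58301982 -10.64680429]
```

View pics/w3z.png

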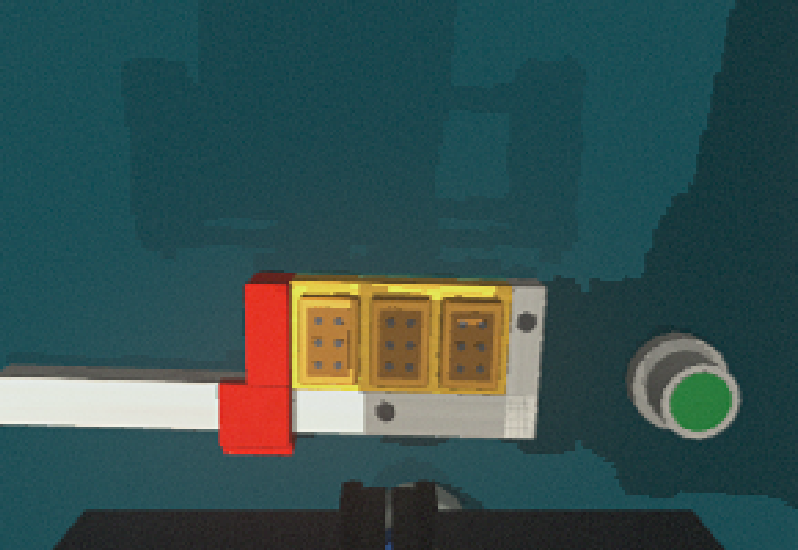

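The crop shows the brass block at (400,335), tight between the red jaw at (268,335) and the end stop at (527,320), and flush on the fence. The gripper body polluted that rectangle fit, so I'll redo it with a tighter mask and check the bystanders too.

Run:
```python
from h import *
import pickle
C=np.array([661.87,73.75]);yaw=.0249;n=np.array([np.cos(yaw),np.sin(yaw)]);d=np.array([-n[1],n[0]])
c=pickle.load(open('w3.pkl','rb'));P=cloud(c);f=np.stack([(P[...,:2]-C)@n,(P[...,:2]-C)@d],-1)
h=cv2.cvtColor(c['frame'],cv2.COLOR_RGB2HSV);v=np.mgrid[:420,:560][0]
m=(P[...,2]>24)&(P[...,2]<46)&(v>165)&(v<215)&(f[...,0]>-60)&(f[...,1]>-100)&(f[...,1]<6)&(h[...,0]>10)&(h[...,0]<35)&(h[...,1]>90)
m=cv2.morphologyEx(m.astype(np.uint8),cv2.MORPH_OPEN,np.ones((3,3)))>0
print(cv2.minAreaRect(f[m].astype(np.float32)))
k=capture('top');a=pickle.load(open('top0.pkl','rb'));save(k,'t9.png')
D=cv2.absdiff(k['frame'],a['frame']).max(-1)
for nm,(u,w) in dict(round=(252,190),jar=(289,168),black=(427,231),tape=(196,247),driver=(412,275),board=(195,170),pliers=(155,217)).items(): print(nm,D[w-10:w+11,u-10:u+11].mean().round(1))
```

```text
((-23.573627471923828, -45.6009635925293), (46.187591552734375, 89.84309387207031), 0.16547062993049622)
round 44.6
jar 132.2
black 6.8
tape 7.9
driver 6.9
board 7.5
pliers 8.1
```

View pics/t9.png

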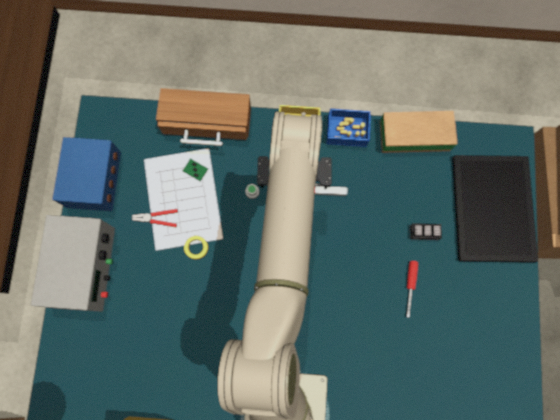

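The refit puts the connector at (-23.6, -45.6) mm, 0.17° off square; the target is (-23, -45). In the top view the bystanders are where they were. The jar is hidden under the arm and the round connector at (252,190) is only shadowed. Handing in.

```bash
python3 -c "
from plant import *
print(finish_job())"
```

```text
the job is handed in; nothing more can be done
None
```

The connector is home in the corner with the jaw closed on it, and I have handed the job in; no verdict was reported.

I pushed the connector square onto the rear fence with both fingers, up to about 18 N with no further motion. I then pushed the red jaw along the fence with the fingers shut until it stopped dead at about 22 N. After that I retreated to about 218 mm above the bench.

**Last checks:**
- **Connector:** the wrist camera put it at (-23.6, -45.6) mm in the fixture frame, against the seat at (-23, -45), and 0.17° off square. The noisier scene camera read (-21.0, -45.6) mm and 0.5°. Its x differs by about 2.6 mm, but both readings are within the limits.
- **Jaw:** its face is at about -90.5 to -90.9 mm, a joint value of roughly 0.074, above the 0.0715 needed.
- **Bystanders:** the black connector, tape, screwdriver, pliers and circuit board look unchanged in the top view. The round connector fell in the arm's shadow, so its comparison was off, but it looks in place. The jar was hidden under the arm in the last top view, so I did not re-measure it. The tool's pushing path never went near it.
- **Failed check:** my first rectangle fit on the final wrist image failed because the mask also caught the gripper. The wrist figures above come from a tighter mask.

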